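# Chock the rocking stirrer

## Task

The magnetic stirrer rocks because the foot under its front right corner (right of the panel with the knobs, seen from the robot) is screwed in too far. Without picking anything up, push the grey plastic wedge along the desk so that its thin end goes under that foot until it is snug and the stirrer stands level and cannot rock. Then press down firmly with the fingertips on the stirrer's corner right above that foot, to prove that it no longer dips; leave the wedge in place, the stirrer where it stands and the flask, beaker and stopper alone.

Things in the scene. Friction and masses are not known exactly. Their poses are not given: they have to be found in the camera images.
- stirrer: White magnetic stirrer, loose, 3 kg: housing 180 x 180 mm, underside 18, top 68 mm above the desk; round plate (128 mm across, 6 mm high) on top; grey panel with 2 black knobs (26 mm, sticking out 12 mm) in front. Origin below the housing's middle, level with the soles of its good feet; x from front panel to back, y to its left, z up. Feet: dark rubber cylinders, 18 mm across, at x, y = +-70 mm.
- foot_spot (a point): Point on the desk straight below the middle of the short foot: (-70, -70, 0) mm in the stirrer's frame. That foot ends 4.5 to 8 mm above the desk (unknown, differs from run to run). Left alone the stirrer stands level on the other three; a press of about 4 N on this corner rocks it down by 0.045 to 0.08 rad until the short foot stands on the desk.
- corner_top (a point): Point on the flat top of the housing straight above the short foot, at (-70, -70, 68) mm in the stirrer's frame, 20 mm in from both edges: the place to press. A firm press is 10 N or a little more, kept up for half a second; if the corner dips by more than about 2 mm, the wedge is not yet snug.
- wedge: Solid grey plastic wedge, loose, 90 g, flat on the desk: 110 x 50 mm, top rising evenly from 2 mm at the thin end to 20 mm at the upright flat heel; dark round spot on top near the heel. Origin in the middle of its underside; x points to the thin end (tip +55, heel -55 mm), z up. It slides with under 1.5 N; jammed under the foot, the push climbs fast past 5 N. Pushed too hard it lifts the stirrer.
- flask: Conical glass flask with red bung, 84 x 90 x 139 mm, standing; leave alone. Origin in the middle of its underside.
- beaker: Small glass beaker, 52 mm across, 67 mm high, standing; leave alone. Origin in the middle of its underside.
- stopper: Red rubber stopper, 30 mm across, 38 mm high, standing; leave alone. Origin in the middle of its underside.

How it is judged (in metres and radians):
On the way, in this order (a step that is already met when the one before it is completed fails the run):
1. the wedge is pushed under the short foot (x of foot_spot in the frame of wedge between -0.045 and 0.052 m and y of foot_spot in the frame of wedge between -0.025 and 0.025 m), for 0.2 s.
2. the stirrer's corner is pressed with at least 8 N, within 30 mm of the point above the foot, and the stirrer stays level within 0.02 rad (about 2 mm at the corner), the wedge still under the foot (all of step 1 and contact force between the fingers and stirrer above 8 N and horizontal distance between the grasp point and corner_top below 0.03 m and height (world z) of the grasp point above 0.06 m and angle between stirrer's own z axis and vertical below 0.02 rad), for 0.3 s.
At the end, for the whole second after the job is handed in: The wedge lies flat (within 0.05 rad) and at rest with the short foot above it: the foot's middle within 25 mm of the wedge's centre line and between 3 mm and 100 mm behind its tip; the stirrer is at rest and level within 0.02 rad (all of step 1 and angle between stirrer's own z axis and vertical below 0.02 rad and angle between wedge's own z axis and vertical below 0.05 rad and linear speed of each of stirrer, wedge below 0.01 m/s); the robot touches nothing.
It fails at once if the wedge is lifted off the desk (origin more than 10 mm up) (height (world z) of wedge above 0.01 m).
It fails at once if the stirrer is lifted (origin more than 10 mm up) (height (world z) of stirrer above 0.01 m).
It fails at once if the stirrer is shoved more than 30 mm from its place (distance of stirrer from where it was at the start of the episode above 0.03 m).
It fails at once if the flask, the beaker or the stopper is moved more than 20 mm (distance of any of flask, beaker, stopper from where it was at the start of the episode above 0.02 m).
It also fails if it takes over 67 s, if anything falls off the work surface, if the arm or the gripper's body presses on something with over 40 N, if the wrist force passes 120 N, or if a joint passes its speed limit or range.

## Robot

A 6-joint arm with a two-finger parallel gripper is mounted at the origin on a cart in front of the work surface, level with it; the furniture and walls round the work are solid. World frame = base frame: x ahead of the robot, y to its left, z up, the work surface at z = 0. Lengths are in mm, angles in rad, forces in N, time in s.
With the tool pointing down it reaches from about 350 to 875 mm from the base axis. Payload 4.2 kg.
Tool frame: the origin (TCP) lies between the finger pads; the fingertips stand 14 mm ahead of it and the grasp point (between the pads) lies 5 mm behind it; z points along the fingers, y is the line along which they close (so a half turn about z gives the same grasp; the last joint's range is limited). The gripper opens to 85 mm and grips with 20 to 120 N. Pads are 22 mm wide; open, the fingers measure 114 mm over their backs; the gripper's body (76 mm by 85 mm) begins 54 mm behind the grasp point. The pads swing forward as they close: fully open they stand 13 mm farther back than shut.
Start: joints at [-0.859, 0.385, 0.008, 0, -1.194, -0.259], TCP at [273.44, -561.988, 245.312] pointing down, gripper open.
Joint ranges: [-3.14, 3.14], [-1.21, 2.06], [-1.07, 1.41], [-3.16, 2.05], [-2.99, -0.16], [-3.1, 3.1]. Speed limits (rad/s): [2.79, 2.79, 3.14, 3.14, 3.14, 3.14].

## Interface

Orientations are given as a unit quaternion [x, y, z, w].
In Python, from bench import * gives the robot as it stands.
- The arm moves only by the tool carry_out, never from a script. Its argument "motion" is a list of rows, each a list of 7 numbers: the turn, a rotation vector about the tool's x, y, z in rad, then the shift along the tool's x, y, z in mm, then the opening, from -1 (shut) to 1 (fully open), so that 0 is half open. A call has 1 to 5 rows; each row is the pose to reach, as a shift and turn from the pose commanded when the call began, along the tool's axes at that moment; what a row does not reach only later rows make up. A row lasts 1/8 s, in which the tool goes at most 62.5 mm and 10.7 degrees, less where a joint would pass 70% of its speed; a pose out of reach is approached as far as the arm can. A call with a gripper value outside its range is refused whole. The fingers move at their own pace and stop on an object; the grip force is fixed at half the most. Time passes only in rows, so rows that repeat a pose let the fingers close. It gives the time, the measured TCP pose, the force, the opening and the grip force at its end, in the units of the state.
- read_state(): the state, without advancing time (a new reading comes with each control period).
- get_image(name): name is "side" or "top" or "wrist"; returns a dict with "color" (420x560x3 uint8, blue, green, red), "mtx" (3x3 intrinsics, pixels), "position" and "orientation" of the camera in the world. Camera axes: x right, y down, z forward; pixel columns grow to the right and rows downward; lengths in mm; the calibration is good to about 2 mm. The wrist camera is an equidistant fisheye: a pixel r from the principal point sees the ray r / f radians off the axis. A picture is of the moment at which its call begins. There is no depth.
- job_done(): hands the job in; it is judged then, once.
The state is a dict: "clock": time; "joints": joint angles; "joint_vel": joint speeds; "joint_efforts": joint torques, N m; "position": TCP position; "ee_rot": TCP orientation; "contact_force": force on the tool from outside, world axes, zero at the start; "wrist_torque": the same for the moment, N m; "gripper_width": finger opening in mm; "grasp_force": force on a finger pad.
Only numpy, scipy, OpenCV 4.12 (cv2) and the standard library are available. Lean on these libraries where they do the work, as an engineer would, in place of code of your own. Each camera call takes 0.05 s, during which the arm holds its last target. There are 200 camera calls.

## Working session

There is one attempt and no reset: what is moved stays moved. The work goes in short steps, Python scripts to look and compute and a tool call to move; the robot and the scene stay as the last step left them, time stands still between calls to the robot, and variables do not carry over. Pictures are saved under pics/ and viewed, at most 10 in all, crops included, and the job is handed in when it is done.

Besides the shell and the picture viewer there is one more tool, called after "Request:" as name(argument=value, ...), one argument or row to a line, values as JSON. carry_out: Moves the arm, as the interface text tells. Its arguments: {"type":"object","properties":{"motion":{"type":"array"}},"required":["motion"]}

```bash
mkdir -p pics; cat > h.py <<'E'
from bench import *
import numpy as np, cv2
from scipy.spatial.transform import Rotation as R
def snap(n,fn):
    im=get_image(n); cv2.imwrite('pics/'+fn,im['color']); 
    np.savez('pics/'+fn+'.npz',**im); return im
def cast(im,uv,z=0.):
    uv=np.atleast_2d(uv).astype(float);K=np.array(im['mtx'])
    d=np.c_[(uv-[K[0,2],K[1,2]])/[K[0,0],K[1,1]],np.ones(len(uv))]
    d=R.from_quat(im['orientation']).apply(d);p=np.array(im['position'])
    return p+d*((z-p[2])/d[:,2])[:,None]
E
python3 - <<'E'
from h import *
a=snap('top','t0.png');b=snap('side','s0.png')
for i in (a,b): print(i['mtx'],i['position'],i['orientation'])
print(read_state())
E
```

```text
[[394.59793231   0.         281.21280461]
 [  0.         394.59793231 216.27956956]
 [  0.           0.           1.        ]] [ 440.37439339  -85.40390383 1038.300752  ] [ 0.71551544 -0.69649972  0.03518343 -0.04108429]
[[517.18569748   0.         285.10368788]
 [  0.         517.18569748 207.80261124]
 [  0.           0.           1.        ]] [227.62158488 838.08290771 856.33547045] [-0.15287166  0.88620701 -0.43037628  0.07774091]
{'clock': 0.1, 'joints': array([-8.59388054e-01,  3.85482052e-01,  6.76814918e-03, -4.52088882e-04,
       -1.19402696e+00, -2.58582133e-01]), 'joint_vel': array([-2.08627587e-04, -1.76748931e-03,  4.44667787e-03,  2.34739891e-03,
       -7.48510416e-05, -8.45758276e-04]), 'joint_efforts': array([-2.03268792e-03, -3.93318164e+01,  1.88927293e+01,  4.19802323e+00,
       -2.60457578e-03,  2.21291785e-06]), 'position': array([ 273.23277373, -561.55368204,  244.3291949 ]), 'ee_rot': array([-2.24402236e-01,  9.74496099e-01,  9.58098258e-04, -2.67398167e-04]), 'contact_force': array([-0.61315003,  0.54065985,  0.208819  ]), 'wrist_torque': array([ 0.05544749, -0.0175981 ,  0.03525114]), 'grasp_force': 0.0, 'gripper_width': 85.29808173446284}
```

View pics/t0.png

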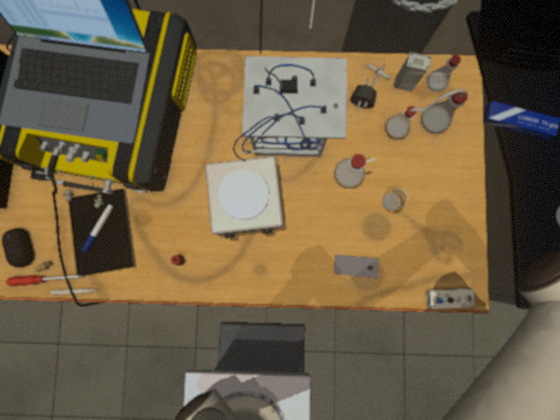

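View pics/s0.png

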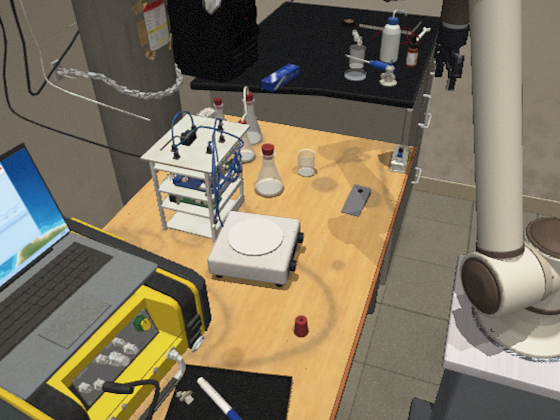

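Top view: the stirrer's housing is at about (245,195), with its knobs at the bottom edge (232,235) and (266,231). The wedge is at (357,267) with the heel spot on the right at (370,268), and the beaker at (393,201). Next I'll measure the outlines.

```bash
python3 - <<'E'
from h import *
im=np.load('pics/t0.png.npz');c=im['color'];hsv=cv2.cvtColor(c,cv2.COLOR_BGR2HSV)
def blob(m,box):
    x0,y0,x1,y1=box;k=np.zeros(m.shape,np.uint8);k[y0:y1,x0:x1]=m[y0:y1,x0:x1]
    n,l,s,ce=cv2.connectedComponentsWithStats(k);i=1+np.argmax(s[1:,4]);k=(l==i).astype(np.uint8)
    ct=max(cv2.findContours(k,0,2)[0],key=cv2.contourArea);return s[i],cv2.minAreaRect(ct),cv2.boxPoints(cv2.minAreaRect(ct)),ct
print(hsv[265,350],hsv[180,213],hsv[265,320])
m=((hsv[...,1]<70)).astype(np.uint8)*255
for nm,box,z in (('wedge',(320,245,395,290),11),('stir',(200,150,290,242),68)):
    mm=m if nm=='wedge' else ((hsv[...,1]<90)&(hsv[...,2]>130)).astype(np.uint8)
    s,r,b,ct=blob(mm,box);print(nm,s,r);print(cast(im,b,z).round(1))
print('beaker',cast(im,[393,203]),'flask',cast(im,[348,178]),'stopper',cast(im,[178,259],38),'edge',cast(im,[[280,303],[400,308]]))
print('spot',cast(im,[370,268],18),'knobs',cast(im,[[232,235],[266,231]],43))
v=np.hstack([cv2.resize(c[145:250,195:300],(525,525),interpolation=2),])
w=cv2.resize(c[240:300,310:410],(0,0),fx=5,fy=5,interpolation=2)
cv2.imwrite('pics/z1.png',np.vstack([v[:, :500],w])[:,:].copy()[200:])
E
```

```text
[ 18  26 117] [ 23  35 188] [ 18 153 167]
wedge [334 255  44  23 795] ((356.00408935546875, 265.9549255371094), (43.09501647949219, 18.92197036743164), 5.19442892074585)
[[ 407.1 -214.5   11. ]
 [ 455.6 -218.3   11. ]
 [ 448.5 -329.2   11. ]
 [ 400.2 -324.8   11. ]]
stir [ 205  156   77   78 4981] ((243.03659057617188, 194.32925415039062), (70.67617797851562, 71.55963134765625), 83.6598129272461)
[[674.4 122.9  68. ]
 [699.3 -55.2  68. ]
 [522.6 -79.7  68. ]
 [498.4  95.1  68. ]]
beaker [[ 596.00236871 -370.49878563    0.        ]] flask [[ 660.30444472 -250.75858816    0.        ]] stopper [[433.24471902 181.98702303  38.        ]] edge [[ 327.22619777  -78.20928991    0.        ]
 [ 323.24732922 -387.62711731    0.        ]]
spot [[ 423.66320625 -306.26667656   18.        ]] knobs [[497.22259042  47.37881723  43.        ]
 [509.645223   -38.19250511  43.        ]]
```

View pics/z1.png

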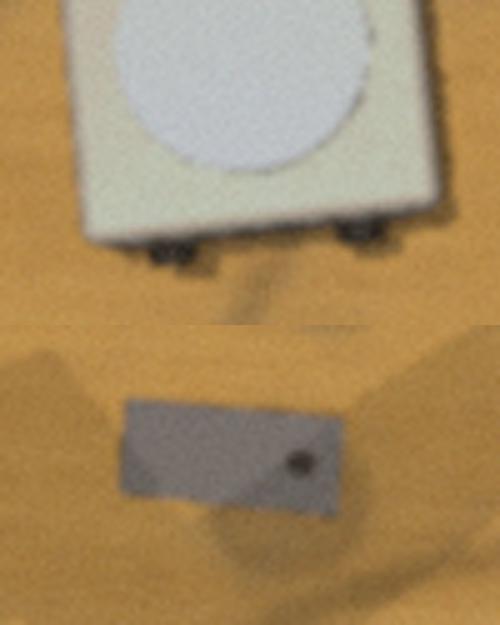

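The crop confirms the heel is to the right and the tip points towards world +y. The stirrer is yawed about 8.4° and its short foot is at about (539.5,-58.4). The wedge centre is at (428,-272), heading 86.4°. The plan is to push the wedge's long side about 98 mm in +x, then push the heel about 180 mm in +y.

```bash
cat >> h.py <<'E'
def go(p,head):
    s=read_state();r=R.from_quat(s['ee_rot']);y=np.radians(head)
    Y=np.array([np.cos(y),np.sin(y),0]);Z=np.array([0,0,-1.]);T=R.from_matrix(np.c_[np.cross(Y,Z),Y,Z])
    print('turn',(r.inv()*T).as_rotvec().round(3),'shift',r.inv().apply(np.array(p)-s['position']).round(1))
E
python3 -c "
from h import *
go([366,-282,60],86.4)"
```

```text
turn [ 0.002 -0.001  0.515] shift [-205.7  210.5  184.7]
```

Request:
carry_out(
  motion=[
    [0,0,0.13,-40,42,20,0],
    [0,0,0.26,-80,84,50,0],
    [0,0,0.39,-120,126,80,0],
    [0,0,0.515,-160,165,110,0],
    [0,0,0.515,-190,195,140,0],
  ],
)

```text
clock: 0.72
position: [359.4, -301.9, 104.7]
ee_rot: [0.031, 1.0, -0.0, 0.001]
contact_force: [0.9, 0.6, -0.2]
gripper_width: 42.8
grasp_force: 0.0
```

```bash
python3 -c "
from h import *
s=read_state();print(s['clock'],s['position'],s['gripper_width'],s['contact_force'])
go([366,-282,25],86.4)"
```

```text
0.725 [ 359.41368213 -301.85114359  104.74780362] 42.81023145785717 [ 0.90790632  0.56173347 -0.22799759]
turn [-0.     0.001  0.   ] shift [-5.2 20.3 79.7]
```

Request:
carry_out(
  motion=[
    [0,0,0,-2,10,40,0],
    [0,0,0,-5,20,70,0],
    [0,0,0,-5,20,80,0],
    [0,0,0,-5,20,80,0],
  ],
)

```text
clock: 1.23
position: [365.1, -284.1, 25.1]
ee_rot: [0.031, 1.0, 0.0, -0.0]
contact_force: [0.3, -0.3, -0.5]
gripper_width: 42.9
grasp_force: 0.0
```

```bash
python3 -c "
from h import *
s=read_state();print(s['clock'],s['position'],s['gripper_width'],s['contact_force'])
im=snap('wrist','w1.png');print(im['mtx'],im['position'],im['orientation'])
snap('side','s1.png')"
```

```text
1.225 [ 365.14620371 -284.14401342   25.12148222] 42.86004611281635 [ 0.276499   -0.3242034  -0.47242713]
[[325.1922621    0.         285.54796855]
 [  0.         325.1922621  209.81610772]
 [  0.           0.           1.        ]] [ 280.49765483 -278.98554714  153.39792151] [0.71872996 0.67519064 0.11410137 0.12052267]
```

View pics/w1.png

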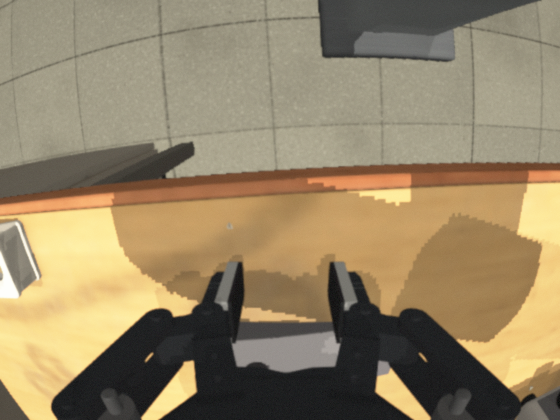

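The wrist view shows the fingertips at (235,285) and (343,285), just in front of the wedge's long side at row 325. I'll go down in small steps until they touch the desk.

Request:
carry_out(
  motion=[
    [0,0,0,0,0,4,0],
    [0,0,0,0,0,7,0],
    [0,0,0,0,0,9,0],
    [0,0,0,0,0,11,0],
    [0,0,0,0,0,11,0],
  ],
)

```text
clock: 1.95
position: [365.1, -283.8, 14.1]
ee_rot: [0.031, 1.0, 0.0, -0.0]
contact_force: [-0.1, -0.1, -0.3]
gripper_width: 42.4
grasp_force: 0.0
```

Request:
carry_out(
  motion=[
    [0,0,0,0,0,2,0],
    [0,0,0,0,0,3,0],
    [0,0,0,0,0,4,0],
    [0,0,0,0,0,4,0],
  ],
)

```text
clock: 2.45
position: [365.4, -283.9, 12.1]
ee_rot: [0.031, 1.0, -0.0, 0.0]
contact_force: [-3.1, 3.5, 18.2]
gripper_width: 42.8
grasp_force: 9.2
```

Request:
carry_out(
  motion=[
    [0,0,0,0,0,-4.5,0],
    [0,0,0,-10,0,-4.5,0],
    [0,0,0,-20,0,-4.5,0],
    [0,0,0,-28,0,-4.5,0],
    [0,0,0,-38,0,-4.5,0],
  ],
)

```text
clock: 3.08
position: [403.3, -286.1, 14.4]
ee_rot: [0.031, 1.0, 0.0, -0.001]
contact_force: [0.2, 0.1, -0.4]
gripper_width: 42.9
grasp_force: 0.2
```

Request:
carry_out(
  motion=[
    [0,0,0,-10,0,0,0],
    [0,0,0,-22,0,0,0],
    [0,0,0,-34,0,0,0],
    [0,0,0,-46,0,0,0],
    [0,0,0,-58,0,0,0],
  ],
)

```text
clock: 3.7
position: [461.8, -289.9, 14.8]
ee_rot: [0.031, 1.0, 0.0, -0.0]
contact_force: [0.1, 0.0, -0.6]
gripper_width: 42.9
grasp_force: 0.2
```

```bash
cat >> h.py <<'E'
def wedge(fn,xr=(300,400),yr=(200,300)):
    im=snap('top',fn);hsv=cv2.cvtColor(im['color'],cv2.COLOR_BGR2HSV)
    m=((hsv[...,1]<70)&(hsv[...,2]>60)).astype(np.uint8);k=m*0;k[yr[0]:yr[1],xr[0]:xr[1]]=m[yr[0]:yr[1],xr[0]:xr[1]]
    n,l,s,ce=cv2.connectedComponentsWithStats(k);i=1+np.argmax(s[1:,4])
    ct=max(cv2.findContours((l==i).astype(np.uint8),0,2)[0],key=cv2.contourArea)
    r=cv2.minAreaRect(ct);print(s[i],r);print(cast(im,cv2.boxPoints(r),11).round(1))
    return im
E
python3 -c "
from h import *
im=wedge('t2.png')
print(read_state()['position'],read_state()['contact_force'])
cv2.imwrite('pics/t2z.png',cv2.resize(im['color'][140:300,200:420],(0,0),fx=3,fy=3))"
```

```text
[ 300  202   91   98 4758] ((345.0, 250.5), (97.0, 90.0), 90.0)
[[ 590.6 -123.6   11. ]
 [ 596.8 -359.6   11. ]
 [ 346.4 -359.    11. ]
 [ 339.9 -129.2   11. ]]
[ 463.85104505 -290.27969602   15.03202299] [ 2.34780188 -0.29915376  0.18278204]
```

View pics/t2z.png

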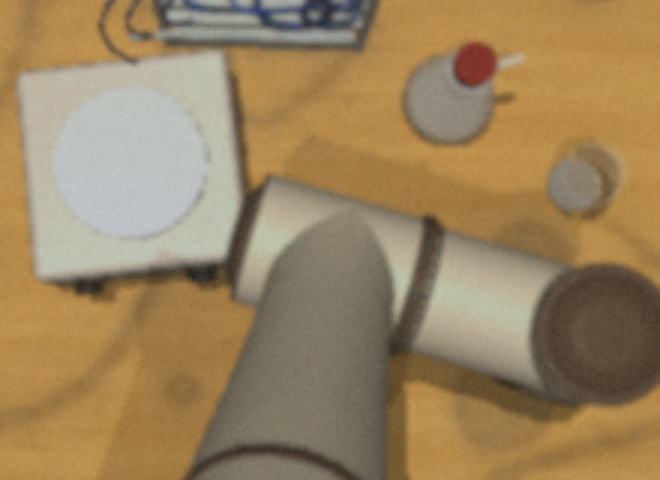

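The arm hides the wedge from the top camera; the stirrer hasn't moved. I'll finish the side push, then check with the side camera.

Request:
carry_out(
  motion=[
    [0,0,0,-10,0,0,0],
    [0,0,0,-20,0,0,0],
    [0,0,0,-26,0,0,0],
    [0,0,0,-26,0,0,0],
    [0,0,0,-26,0,0,0],
  ],
)

```text
clock: 4.38
position: [486.8, -291.4, 14.8]
ee_rot: [0.031, 1.0, 0.0, -0.0]
contact_force: [-0.9, 0.1, 0.2]
gripper_width: 42.7
grasp_force: 0.0
```

```bash
python3 -c "
from h import *
im=snap('side','s3.png');s=read_state();print(s['position'],s['contact_force'])
cv2.imwrite('pics/s3z.png',cv2.resize(im['color'][130:290,200:420],(0,0),fx=3.6,fy=3.6,interpolation=2))"
```

```text
[ 486.7577101  -291.41374095   14.81088946] [0.3538787  0.39411068 0.89291178]
```

View pics/s3z.png

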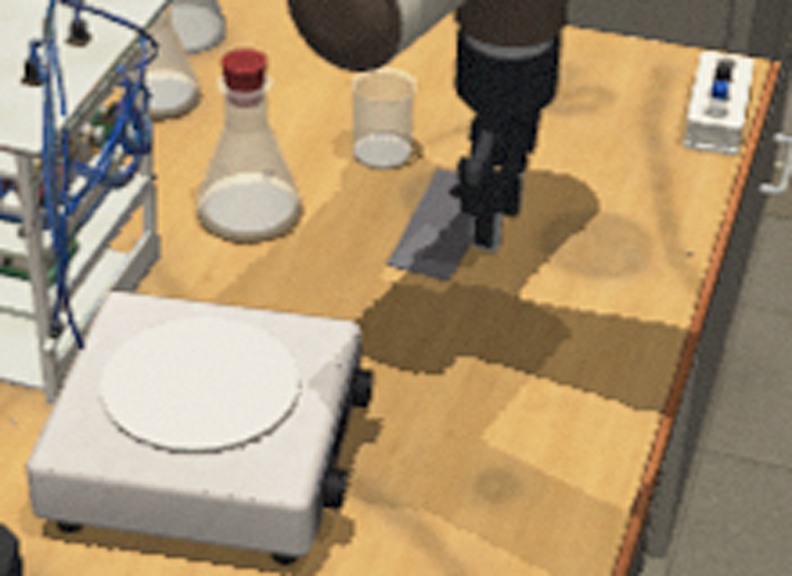

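The side view shows the wedge's tip edge from crop (388,265) to (447,280) and its back heel corner near (440,170). I'll cast these, then retreat and go round to the heel.

```bash
python3 -c "
from h import *
im=np.load('pics/s3.png.npz')
print(cast(im,[[307.8,203.6],[324.2,207.8]],2),cast(im,[322.2,177.2],20))"
```

```text
[[ 548.66027347 -222.03412688    2.        ]
 [ 501.68602484 -219.00694767    2.        ]] [[ 540.77350714 -329.62767581   20.        ]]
```

Request:
carry_out(
  motion=[
    [0,0,0,10,0,0,0],
    [0,0,0,25,-20,-20,-0.4],
    [0,0,0.18,25,-60,-50,-0.5],
    [0,0,0.36,20,-100,-60,-0.5],
    [0,0,0.54,10,-140,-60,-0.5],
  ],
)

```text
clock: 5.05
position: [467.8, -431.9, 76.5]
ee_rot: [0.3, 0.954, -0.0, 0.001]
contact_force: [0.9, 0.8, 0.2]
gripper_width: 21.2
grasp_force: 0.0
```

```bash
python3 -c "
from h import *
im=wedge('t4.png',(310,385),(210,262));s=read_state();print(s['position'],s['gripper_width'])
cv2.imwrite('pics/t4z.png',cv2.resize(im['color'][140:300,200:420],(0,0),fx=3,fy=3))"
```

```text
[ 337  210   48   52 1445] ((360.5, 235.5), (51.0, 47.0), 90.0)
[[ 572.  -221.    11. ]
 [ 575.2 -343.9   11. ]
 [ 442.5 -343.8   11. ]
 [ 439.2 -222.6   11. ]]
[ 468.92682024 -436.36505827   75.81242735] 21.363285681623477
```

View pics/t4z.png

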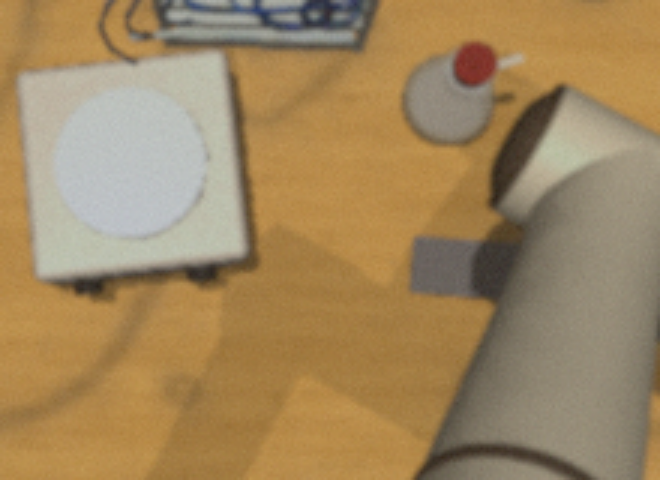

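Both views agree: the tip's middle is at about (525,-220) and the heel's middle at about (518,-330), heading about 86°. The centre line passes within 4 mm of the foot, which is good enough to push on the heel.

```bash
python3 -c "
from h import *
go([516.5,-365,40],-3.6)"
```

```text
turn [0.002 0.005 1.019] shift [ 2.5 85.8 35.7]
```

Request:
carry_out(
  motion=[
    [0,0,0.18,0,20,0,-0.5],
    [0,0,0.36,2,40,0,-0.5],
    [0,0,0.54,2,60,0,-0.5],
    [0,0,0.72,2,80,10,-0.5],
    [0,0,0.9,2,86,20,-0.5],
  ],
)

```text
clock: 5.72
position: [515.1, -357.3, 54.6]
ee_rot: [0.684, 0.729, 0.0, -0.0]
contact_force: [-0.3, -0.6, -0.3]
gripper_width: 21.5
grasp_force: 0.0
```

```bash
python3 -c "
from h import *
go([516.5,-358,17],-3.6)"
```

```text
turn [-0.    -0.     0.127] shift [-0.8  1.3 37.6]
```

Request:
carry_out(
  motion=[
    [0,0,0.127,0,1,15,-0.5],
    [0,0,0.127,0,1,30,-0.5],
    [0,0,0.127,0,1,37.5,-0.5],
    [0,0,0.127,0,1,37.5,-0.5],
  ],
)

```text
clock: 6.22
position: [515.7, -358.4, 16.6]
ee_rot: [0.727, 0.686, -0.0, -0.001]
contact_force: [-0.5, 0.7, 0.7]
gripper_width: 21.3
grasp_force: 0.0
```

Request:
carry_out(
  motion=[
    [0,0,0,10,0,0,-0.5],
    [0,0,0,20,0,0,-0.5],
    [0,0,0,30,0,0,-0.5],
    [0,0,0,40,0,0,-0.5],
    [0,0,0,50,0,0,-0.5],
  ],
)

```text
clock: 6.85
position: [519.5, -307.9, 17.6]
ee_rot: [0.727, 0.686, 0.0, 0.0]
contact_force: [-0.1, -0.8, 0.5]
gripper_width: 21.0
grasp_force: 0.4
```

```bash
python3 -c "
from h import *
im=snap('side','s5.png');s=read_state();print(s['position'],s['contact_force'])
cv2.imwrite('pics/s5z.png',cv2.resize(im['color'][130:290,200:420],(0,0),fx=3.6,fy=3.6,interpolation=2))"
```

```text
[ 519.33178591 -306.79184223   17.43347357] [-1.38605892  0.51113161  0.12967342]
```

View pics/s5z.png

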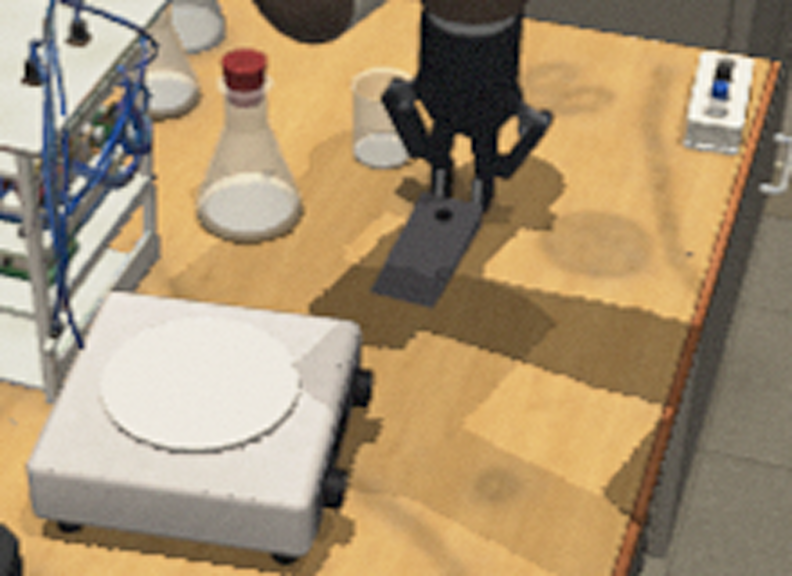

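The push works: the wedge's tip corners are at crop (373,291) and (433,305), and the fingers are square on the heel.

```bash
python3 -c "
from h import *
im=np.load('pics/s5.png.npz')
q=cast(im,[[303.6,210.8],[320.3,214.7]],2);print(q,q.mean(0))
print(cast(im,[[200+399/3.6,130+202/3.6],[200+487/3.6,130+213/3.6]],19))"
```

```text
[[ 549.63061837 -188.55693518    2.        ]
 [ 503.07780755 -187.3965235     2.        ]] [ 526.35421296 -187.97672934    2.        ]
[[ 558.53941581 -279.19064379   19.        ]
 [ 490.8938969  -287.61588521   19.        ]]
```

Request:
carry_out(
  motion=[
    [0,0,0.01,12,0.5,0,-0.5],
    [0,0,0.02,25,1,0,-0.5],
    [0,0,0.02,38,1,0,-0.5],
    [0,0,0.02,51,1,0,-0.5],
    [0,0,0.02,64,1,0,-0.5],
  ],
)

```text
clock: 7.52
position: [524.0, -243.8, 17.3]
ee_rot: [0.734, 0.679, -0.0, -0.0]
contact_force: [0.1, -0.2, 0.2]
gripper_width: 21.4
grasp_force: 0.3
```

Request:
carry_out(
  motion=[
    [0,0,0,12,0,0,-0.5],
    [0,0,0,25,0,0,-0.5],
    [0,0,0,38,0,0,-0.5],
    [0,0,0,50,0,0,-0.5],
    [0,0,0,60,0,0,-0.5],
  ],
)

```text
clock: 8.15
position: [527.8, -193.2, 16.6]
ee_rot: [0.73, 0.684, 0.01, -0.008]
contact_force: [-0.2, -1.1, 0.5]
gripper_width: 21.5
grasp_force: 0.4
```

Request:
carry_out(
  motion=[
    [0,0,0,1,0,0,-0.5],
    [0,0,0,3,0,0,-0.5],
    [0,0,0,5,0,0,-0.5],
    [0,0,0,6,0,0,-0.5],
    [0,0,0,6,0,0,-0.5],
  ],
)

```text
clock: 8.78
position: [527.7, -188.9, 16.5]
ee_rot: [0.729, 0.684, 0.011, -0.009]
contact_force: [0.1, 1.2, -0.1]
gripper_width: 21.2
grasp_force: 0.0
```

```bash
python3 -c "
from h import *
s=read_state();print(s['joints'].round(3),s['joint_efforts'].round(1),s['joint_vel'].round(3))
go([530,-160,17],-4)
im=snap('side','s6.png')
cv2.imwrite('pics/s6z.png',cv2.resize(im['color'][100:310,150:430],(0,0),fx=2.8,fy=2.8,interpolation=2))"
```

```text
[-0.07   0.547 -0.385 -0.048 -0.639 -3.096] [  0.1 -40.2  12.    2.6   0.    0. ] [ 0.002  0.001 -0.001  0.     0.001  0.001]
turn [ 0.001 -0.028  0.007] shift [29.   0.5  0.4]
```

View pics/s6z.png

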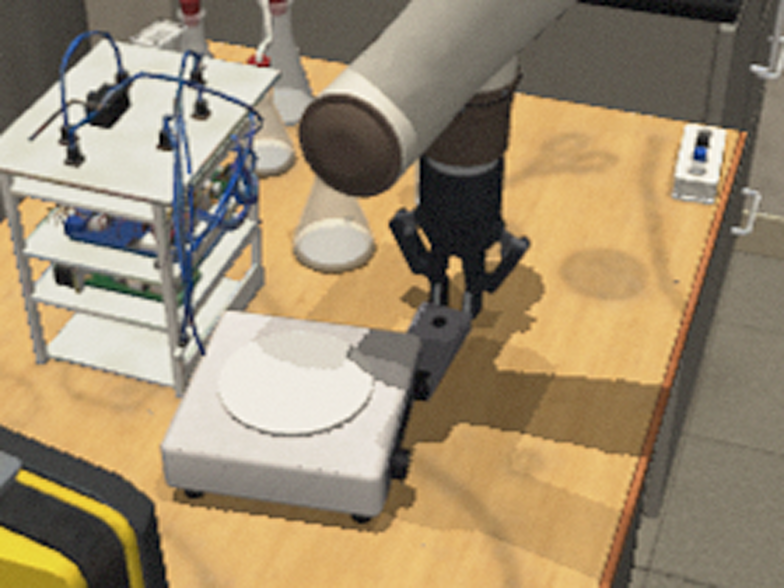

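Joint 6 has reached its range limit; the tip has just reached the housing and the foot isn't loaded yet. I'll back off, lift, and give the gripper a half turn, which leaves it in the same position for pushing.

Request:
carry_out(
  motion=[
    [0,0,0,-10,0,0,-0.5],
    [0,0,-0.1,-25,0,-10,-0.5],
    [0,0,-0.28,-30,0,-40,-0.5],
    [0,0,-0.46,-30,0,-40,-0.5],
    [0,0,-0.64,-30,0,-40,-0.5],
  ],
)

```text
clock: 9.45
position: [525.8, -220.8, 56.2]
ee_rot: [0.474, 0.88, 0.013, -0.005]
contact_force: [-0.4, -0.5, 0.1]
gripper_width: 21.3
grasp_force: 0.0
```

Request:
carry_out(
  motion=[
    [0,0,-0.18,0,0,0,-0.5],
    [0,0,-0.36,0,0,0,-0.5],
    [0,0,-0.54,0,0,0,-0.5],
    [0,0,-0.72,0,0,0,-0.5],
    [0,0,-0.9,0,0,0,-0.5],
  ],
)

```text
clock: 10.07
position: [525.6, -220.6, 55.7]
ee_rot: [0.044, 0.999, 0.014, 0.001]
contact_force: [-0.5, -0.3, 0.6]
gripper_width: 21.2
grasp_force: 0.0
```

Request:
carry_out(
  motion=[
    [0,0,-0.18,0,0,0,-0.5],
    [0,0,-0.36,0,0,0,-0.5],
    [0,0,-0.54,0,0,0,-0.5],
    [0,0,-0.72,0,0,0,-0.5],
    [0,0,-0.9,0,0,0,-0.5],
  ],
)

```text
clock: 10.7
position: [525.7, -220.6, 55.7]
ee_rot: [-0.395, 0.919, 0.012, 0.007]
contact_force: [0.3, 0.5, 0.6]
gripper_width: 21.2
grasp_force: 0.0
```

```bash
python3 -c "
from h import *
im=snap('top','t7.png');s=read_state();print(s['position'],s['joints'].round(2))
go([528,-215,17],176)
cv2.imwrite('pics/t7z.png',cv2.resize(im['color'][140:280,200:400],(0,0),fx=4,fy=4,interpolation=2))"
```

```text
[ 525.67976211 -220.54042203   55.68546817] [-0.13  0.5  -0.33 -0.04 -0.74 -0.6 ]
turn [ 0.008  0.028 -0.685] shift [-4.7  1.5 38.8]
```

View pics/t7z.png

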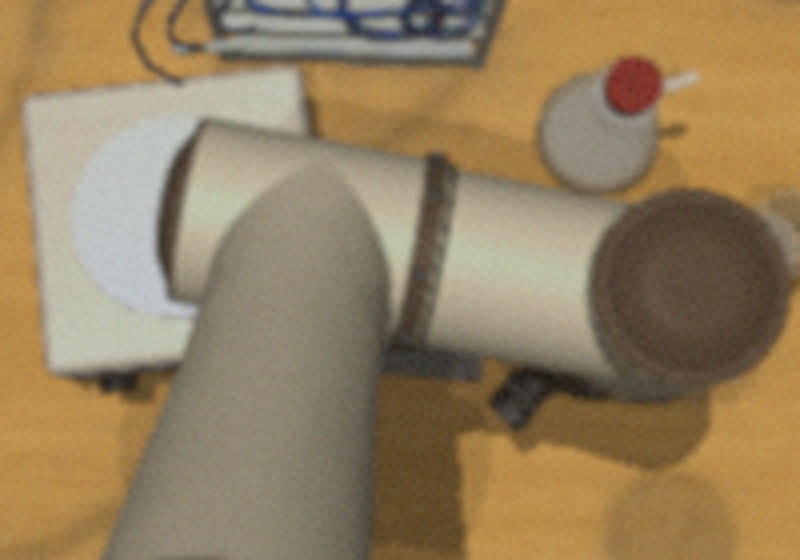

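The top view shows the wedge's front heel corner at crop (480,378); the arm hides the rest and the stirrer hasn't moved. That was my tenth picture, so from here I'll go by numbers only.

Request:
carry_out(
  motion=[
    [0,0,-0.18,-4,1,0,-0.5],
    [0,0,-0.36,-4,1,0,-0.5],
    [0,0,-0.54,-5,1.5,0,-0.5],
    [0.008,0.028,-0.685,-5,1.5,10,-0.5],
    [0.008,0.028,-0.685,-5,1.5,25,-0.5],
  ],
)

```text
clock: 11.38
position: [528.4, -214.7, 30.7]
ee_rot: [-0.677, 0.736, -0.0, 0.0]
contact_force: [0.2, 0.1, -0.1]
gripper_width: 21.6
grasp_force: 0.0
```

```bash
python3 -c "
from h import *
im=np.load('pics/t7.png.npz');print(cast(im,[200+480/4,140+378/4],20))
print(read_state()['joints'].round(2));go([528,-212,17],176)"
```

```text
[[ 505.93850701 -176.75654415   20.        ]]
[-0.1   0.53 -0.37  0.   -0.66  0.02]
turn [-0.    -0.    -0.013] shift [-2.7  0.6 13.7]
```

Request:
carry_out(
  motion=[
    [0,0,0,-1,-1,8,-0.5],
    [0,0,0,-2,-1,13.5,-0.5],
    [0,0,0,-10,-1,13.5,-0.5],
    [0,0,0,-18,-1,13.5,-0.5],
    [0,0,0,-25,-1,13.5,-0.5],
  ],
)

```text
clock: 12.0
position: [531.6, -189.1, 17.8]
ee_rot: [-0.679, 0.735, -0.0, 0.0]
contact_force: [0.9, -0.4, 0.1]
gripper_width: 21.1
grasp_force: 0.1
```

Request:
carry_out(
  motion=[
    [0,0,0,-3,0,0,-0.5],
    [0,0,0,-6,0,0,-0.5],
    [0,0,0,-8,0,0,-0.5],
    [0,0,0,-8,0,0,-0.5],
  ],
)

```text
clock: 12.5
position: [531.8, -181.7, 17.3]
ee_rot: [-0.678, 0.735, 0.0, -0.0]
contact_force: [-0.4, 0.2, 0.4]
gripper_width: 21.3
grasp_force: 0.0
```

Request:
carry_out(
  motion=[
    [0,0,0,-2,0,0,-0.5],
    [0,0,0,-4,0,0,-0.5],
    [0,0,0,-6,0,0,-0.5],
    [0,0,0,-8,0,0,-0.5],
    [0,0,0,-8,0,0,-0.5],
  ],
)

```text
clock: 13.12
position: [532.5, -173.6, 17.3]
ee_rot: [-0.679, 0.735, 0.0, -0.0]
contact_force: [-0.4, -0.6, 0.3]
gripper_width: 20.9
grasp_force: 0.0
```

Request:
carry_out(
  motion=[
    [0,0,0,-1,0,0,-0.5],
    [0,0,0,-2,0,0,-0.5],
    [0,0,0,-3,0,0,-0.5],
    [0,0,0,-4,0,0,-0.5],
  ],
)

```text
clock: 13.62
position: [532.8, -169.8, 17.4]
ee_rot: [-0.678, 0.735, 0.0, -0.0]
contact_force: [0.9, -0.6, -0.0]
gripper_width: 21.3
grasp_force: 0.2
```

Request:
carry_out(
  motion=[
    [0,0,0,-1,0,0,-0.5],
    [0,0,0,-2,0,0,-0.5],
    [0,0,0,-3,0,0,-0.5],
  ],
)

```text
clock: 14.0
position: [533.1, -166.8, 17.4]
ee_rot: [-0.678, 0.735, 0.0, -0.0]
contact_force: [-0.6, -1.3, -0.4]
gripper_width: 21.5
grasp_force: 0.2
```

Request:
carry_out(
  motion=[
    [0,0,0,-1,0,0,-0.5],
    [0,0,0,-2,0,0,-0.5],
    [0,0,0,-3,0,0,-0.5],
  ],
)

```text
clock: 14.38
position: [533.3, -163.8, 17.4]
ee_rot: [-0.678, 0.735, 0.0, -0.0]
contact_force: [0.5, -0.2, -0.1]
gripper_width: 21.3
grasp_force: 0.2
```

Request:
carry_out(
  motion=[
    [0,0,0,-1,0,0,-0.5],
    [0,0,0,-2,0,0,-0.5],
  ],
)

```text
clock: 14.62
position: [533.5, -161.8, 17.4]
ee_rot: [-0.678, 0.735, 0.0, -0.0]
contact_force: [-1.1, 1.4, 0.3]
gripper_width: 21.4
grasp_force: 0.2
```

Request:
carry_out(
  motion=[
    [0,0,0,-1,0,0,-0.5],
    [0,0,0,-1.5,0,0,-0.5],
  ],
)

```text
clock: 14.88
position: [533.6, -160.3, 17.4]
ee_rot: [-0.678, 0.735, 0.0, -0.0]
contact_force: [-0.3, -0.4, 0.2]
gripper_width: 21.3
grasp_force: 0.2
```

Request:
carry_out(
  motion=[
    [0,0,0,-1,0,0,-0.5],
    [0,0,0,-1.5,0,0,-0.5],
  ],
)

```text
clock: 15.12
position: [533.7, -158.8, 17.4]
ee_rot: [-0.678, 0.735, 0.0, -0.0]
contact_force: [-0.3, -0.6, -0.4]
gripper_width: 21.2
grasp_force: 0.2
```

Request:
carry_out(
  motion=[
    [0,0,0,-1,0,0,-0.5],
    [0,0,0,-1.5,0,0,-0.5],
  ],
)

```text
clock: 15.38
position: [533.9, -157.3, 17.4]
ee_rot: [-0.678, 0.735, 0.0, -0.0]
contact_force: [-0.6, -0.1, -0.3]
gripper_width: 21.5
grasp_force: 0.2
```

Request:
carry_out(
  motion=[
    [0,0,0,-1,0,0,-0.5],
    [0,0,0,-1.5,0,0,-0.5],
  ],
)

```text
clock: 15.62
position: [533.9, -155.8, 17.4]
ee_rot: [-0.678, 0.735, 0.0, -0.0]
contact_force: [-0.3, -0.4, -0.4]
gripper_width: 21.5
grasp_force: 0.2
```

Request:
carry_out(
  motion=[
    [0,0,0,-1,0,0,-0.5],
    [0,0,0,-1.5,0,0,-0.5],
  ],
)

```text
clock: 15.88
position: [534.1, -154.3, 17.4]
ee_rot: [-0.679, 0.735, 0.0, -0.0]
contact_force: [-0.4, -0.3, -0.6]
gripper_width: 21.3
grasp_force: 0.2
```

Request:
carry_out(
  motion=[
    [0,0,0,-1,0,0,-0.5],
    [0,0,0,-1.5,0,0,-0.5],
  ],
)

```text
clock: 16.12
position: [534.2, -152.8, 17.4]
ee_rot: [-0.679, 0.735, 0.0, -0.0]
contact_force: [-0.5, 0.4, -0.8]
gripper_width: 21.2
grasp_force: 0.2
```

```bash
python3 -c "
from h import *
for i in range(4): get_image('side'); s=read_state();print(s['position'].round(1),s['contact_force'].round(1))"
```

```text
[ 534.2 -152.8   17.4] [ 0.4 -0.1  0. ]
[ 534.2 -152.8   17.4] [-0.1  0.4  0.3]
[ 534.2 -152.8   17.4] [ 0.7  0.3 -0.1]
[ 534.2 -152.8   17.4] [ 0.9 -0.3 -0.3]
```

Request:
carry_out(
  motion=[
    [0,0,0,-0.5,0,0,-0.5],
    [0,0,0,-1,0,0,-0.5],
  ],
)

```text
clock: 16.58
position: [534.3, -152.0, 17.4]
ee_rot: [-0.678, 0.735, 0.0, -0.0]
contact_force: [-0.1, -1.1, 0.6]
gripper_width: 21.2
grasp_force: 0.6
```

Request:
carry_out(
  motion=[
    [0,0,0,-0.5,0,0,-0.5],
    [0,0,0,-1,0,0,-0.5],
  ],
)

```text
clock: 16.82
position: [534.3, -151.2, 17.4]
ee_rot: [-0.678, 0.735, 0.0, -0.0]
contact_force: [-1.1, -2.6, 0.3]
gripper_width: 21.2
grasp_force: 1.6
```

Request:
carry_out(
  motion=[
    [0,0,0,-0.5,0,0,-0.5],
    [0,0,0,-1,0,0,-0.5],
  ],
)

```text
clock: 17.08
position: [534.3, -150.4, 17.4]
ee_rot: [-0.678, 0.735, 0.0, -0.001]
contact_force: [-0.3, -6.1, -0.0]
gripper_width: 21.3
grasp_force: 2.9
```

```bash
python3 -c "
from h import *
im=snap('side','s8.png');s=read_state();print(s['position'].round(1),s['contact_force'].round(1))
K=im['mtx'];r=R.from_quat(im['orientation'])
def pj(p):
    q=r.inv().apply(np.array(p)-im['position']);return (K@q/q[2])[:2]
print('exp spot',pj([534.2,-118,17]),'heelcorners',pj([510,-139,20]),pj([560,-141,20]))
u,v=pj([534.2,-118,17]).round().astype(int)
g=cv2.cvtColor(im['color'],6)[v-14:v+15,u-14:u+15];print(u-14,v-14);print(g[::2])"
```

```text
[ 534.3 -150.3   17.4] [-1.1 -4.7  1. ]
exp spot [300.80551817 223.79517393] heelcorners [312.46504424 219.90728369] [294.11439648 215.34924636]
287 210
[[171 170 151 122 121 144 175 175 154  77  45  89  83  40   7   2  59  96
  104 111 124 101  14  28  29  26  23  26  31]
 [146  86  87  91  87  90  92 108 109  56  56  94  87  33  22  15  59  96
   94 101 105  98  59  31  22  30  25  19  60]
 [ 88  97  96  92  93  93  89  93  86  52  52  94  90  34  19  19  63  95
   95  92  86  83 106  91  44  22  25  18  82]
 [135  90  93  93  94  95  96  99 104  95  77  83  76  10  10  17  65  96
   96  97  81  75 104  88  46  28  20  17  81]
 [117 125 115  98  94  92  95 103 107  98  74  59  64  67  68  70  75  82
   86  83  70  78 109  94  50  22  24  43  92]
 [109 111 111 114 110 116 111 111 113 110 113 110 101  78  81  83  81  82
   81  81  79  78  80  84  77  43  48  82  99]
 [111 107 111 112 111 110 115 108 115 114 111 110 100  67  21  23  58  76
   82  82  81  80  81  73  67  70  83  98  95]
 [112 113 113 113 109 110 111 110 114 110 109 107  94  55  23  17  53  75
   80  80  80  81  74  66 
[... 168 characters left out ...]
110 111 111 113 108  81  53  64  82  82  79  81
   77  75  76  64  59  57  73  94  93  89  91]
 [115 113 112 116 112 109 112 113 106 107  98  66  54  62  64  67  69  71
   72  70  63  54  52  75  91  94  85  90  92]
 [112 109 109 111 109 113 110 110 112 104  81  44  29  40  40  41  54  65
   65  61  51  54  78  92  85  90  88  95  91]
 [111 111 108 113 112 116 108 114 110  94  53  20  17  15  15  19  41  58
   64  48  69  89  92  93  91  94  91  91  91]
 [109 106 111 114 113 109 108 113 105  76  38  10  24  24  13  52  71  45
   57  73  95  99  93  87  92  91  92  89  93]
 [116 113 113 114 116 110 110 111  92  59  33  18  19  27  26  12  39  55
   72  95  93  93  93  95  89  92  92  92  93]]
```

The jam is felt: the push climbed from 1 to about 6 N over 1.5 mm. I'll back off, shut the fingers and go above the corner.

Request:
carry_out(
  motion=[
    [0,0,0,5,0,0,-0.5],
    [0,0,0,20,0,0,-0.5],
    [0,0,0,20,0,-40,-1],
    [0,0,0,15,0,-95,-1],
    [0,0,0,0,0,-95,-1],
  ],
)

```text
clock: 17.75
position: [537.6, -150.8, 117.1]
ee_rot: [-0.678, 0.735, -0.004, 0.003]
contact_force: [-0.1, 0.4, -0.5]
gripper_width: -0.2
grasp_force: 0.0
```

```bash
python3 -c "
from h import *
s=read_state();print(s['contact_force'].round(1),s['position']);go([539.5,-58.4,95],175.3)"
```

```text
[-0.1  0.4 -0.5] [ 537.59809487 -150.8257021   117.06113711]
turn [-0.01   0.     0.002] shift [-92.3   5.7  22. ]
```

Request:
carry_out(
  motion=[
    [0,0,0,-30,2,0,-1],
    [0,0,0,-60,4,0,-1],
    [0,0,0,-90,5.5,0,-1],
    [0,0,0,-92,5.5,10,-1],
    [0,0,0,-92,5.5,15,-1],
  ],
)

```text
clock: 18.38
position: [535.4, -58.1, 96.0]
ee_rot: [-0.678, 0.735, 0.001, -0.001]
contact_force: [-0.8, 0.2, 0.5]
gripper_width: -0.1
grasp_force: 0.0
```

```bash
python3 -c "
from h import *
im=wedge('t9.png',(285,340),(210,245))
s=read_state();print(s['contact_force'].round(1),s['position']);go([539.5,-58.4,84],175.3)"
```

```text
[285 210  22  23 313] ((295.0317687988281, 221.0433349609375), (20.75580596923828, 21.211978912353516), 8.746162414550781)
[[ 515.8  -81.4   11. ]
 [ 571.2  -88.3   11. ]
 [ 564.2 -142.3   11. ]
 [ 509.  -135.    11. ]]
[ 0.1  0.2 -1.2] [535.17796607 -58.43276954  95.5342101 ]
turn [ 0.004 -0.001  0.002] shift [-0.4 -4.4 11.5]
```

Request:
carry_out(
  motion=[
    [0,0,0,0,-4,5,-1],
    [0,0,0,0,-4,9,-1],
    [0,0,0,0,-4,11.5,-1],
    [0,0,0,0,-4,11.5,-1],
  ],
)

```text
clock: 18.92
position: [540.1, -58.3, 85.7]
ee_rot: [-0.678, 0.735, 0.0, -0.0]
contact_force: [-0.1, 0.4, -0.1]
gripper_width: 0.1
grasp_force: 0.0
```

Request:
carry_out(
  motion=[
    [0,0,0,0,0,1,-1],
    [0,0,0,0,0,2,-1],
    [0,0,0,0,0,2,-1],
  ],
)

```text
clock: 19.3
position: [540.3, -58.0, 83.9]
ee_rot: [-0.678, 0.735, 0.0, -0.0]
contact_force: [-0.0, -0.1, -0.1]
gripper_width: 0.1
grasp_force: 0.0
```

Request:
carry_out(
  motion=[
    [0,0,0,0,0,1,-1],
    [0,0,0,0,0,1.5,-1],
    [0,0,0,0,0,1.5,-1],
  ],
)

```text
clock: 19.68
position: [540.2, -58.1, 82.3]
ee_rot: [-0.678, 0.735, 0.0, -0.0]
contact_force: [0.4, 0.0, -0.1]
gripper_width: 0.1
grasp_force: 0.0
```

Request:
carry_out(
  motion=[
    [0,0,0,0,0,0.5,-1],
    [0,0,0,0,0,1,-1],
    [0,0,0,0,0,1,-1],
  ],
)

```text
clock: 20.05
position: [540.3, -58.1, 82.0]
ee_rot: [-0.679, 0.735, 0.0, -0.0]
contact_force: [-1.9, -0.6, 4.8]
gripper_width: 0.3
grasp_force: 2.5
```

Request:
carry_out(
  motion=[
    [0,0,0,0,0,0.6,-1],
    [0,0,0,0,0,1.2,-1],
    [0,0,0,0,0,1.2,-1],
  ],
)

```text
clock: 20.42
position: [540.3, -58.2, 81.8]
ee_rot: [-0.679, 0.734, -0.0, -0.0]
contact_force: [-2.6, 1.8, 12.3]
gripper_width: -0.0
grasp_force: 5.6
```

12 N with only about 0.3 mm of dip, so the wedge is snug. I'll hold, then retreat.

Request:
carry_out(
  motion=[
    [0,0,0,0,0,0.2,-1],
    [0,0,0,0,0,0.2,-1],
    [0,0,0,0,0,0.2,-1],
    [0,0,0,0,0,0.2,-1],
    [0,0,0,0,0,0.2,-1],
  ],
)

```text
clock: 21.05
position: [540.2, -58.2, 81.7]
ee_rot: [-0.679, 0.734, -0.0, -0.0]
contact_force: [-4.3, 0.8, 12.2]
gripper_width: -0.3
grasp_force: 6.0
```

Request:
carry_out(
  motion=[
    [0,0,0,0,0,-2,-1],
    [0,0,0,0,0,-20,-1],
    [0,0,0,0,0,-60,-1],
    [0,0,0,60,0,-100,-1],
    [0,0,0,120,0,-120,-1],
  ],
)

```text
clock: 21.68
position: [532.4, -168.8, 198.2]
ee_rot: [-0.679, 0.734, -0.001, 0.001]
contact_force: [0.5, -0.1, 0.3]
gripper_width: -0.0
grasp_force: 0.0
```

Request:
carry_out(
  motion=[
    [0,0,0,60,0,0,-1],
    [0,0,0,120,0,0,-1],
    [0,0,0,180,0,0,-1],
    [0,0,0,240,0,0,-1],
    [0,0,0,240,0,0,-1],
  ],
)

```text
clock: 22.3
position: [511.2, -411.3, 194.7]
ee_rot: [-0.676, 0.737, 0.001, -0.001]
contact_force: [-1.0, -0.8, -0.0]
gripper_width: 0.1
grasp_force: 0.0
```

```bash
python3 -c "
from h import *
im=wedge('t10.png',(284,345),(215,245));hsv=cv2.cvtColor(im['color'],cv2.COLOR_BGR2HSV)
m=((hsv[...,1]<90)&(hsv[...,2]>130)).astype(np.uint8);k=m*0;k[150:242,200:284]=m[150:242,200:284]
ct=max(cv2.findContours(k,0,2)[0],key=cv2.contourArea);print(cast(im,cv2.boxPoints(cv2.minAreaRect(ct)),68).round(1))
s=read_state();print(s['position'],s['contact_force'],s['clock'])"
```

```text
[284 215  23  18 379] ((295.0, 223.5), (17.0, 22.0), 90.0)
[[ 555.1  -82.5   11. ]
 [ 556.6 -140.1   11. ]
 [ 512.1 -141.    11. ]
 [ 510.5  -83.7   11. ]]
[[675.1 122.9  68. ]
 [699.5 -55.   68. ]
 [522.1 -79.   68. ]
 [498.3  95.3  68. ]]
[ 511.54912076 -409.34635895  194.91731764] [-0.0921379   0.59688757  0.13172345] 22.35
```

The stirrer is where it was to within 1 mm. The wedge heel is at y≈-140, so the tip is about 28 mm past the foot and its centre line is on the foot. Handing in.

```bash
python3 -c "
from bench import *
print(job_done())"
```

```text
the job is handed in; nothing more can be done
None
```

The job is handed in: the wedge is snug under the short foot, the corner dipped only about 0.3 mm under a 12 N press held for over half a second, and the stirrer is within 1 mm of where it started; the judge's verdict was not shown.

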